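# Draw a honing plate from its rack and set it in the stone holder

### The job

Get the red-dotted honing plate ready for touching up a graver: press flat on its top and draw it straight out of its slot by friction until its end overhangs the front of the rack far enough to grip by its long edges, then lift it out and lay it flat and square on the black stone holder, between the two end stops. Keep the plate level all the way and do not let it tip off the rack. Leave the blue and green plates and everything else on the bench where they are.

Things in the scene. Friction and masses are not known exactly. Their poses are not given: they have to be found in the camera images.
- rack: Pale beech rack fixed to the bench: 166 mm long (its x), 187 wide (its y), 34 high; origin at its centre, on the bench. Three straight slots along its x, centre lines at y = -60, 0, +60 mm, each 53 mm wide, open at the top and front (-x), with a smooth waxed floor 26 mm above the bench; the guide strips beside and behind (+x) each slot are 34 mm high.
- red_plate_center (a point): Centre (half-way up) of the loose plate to move: red plastic, grey steel face with red dots, 150 long (its x) x 50 wide x 10 mm, 0.2-0.3 kg, balanced at its centre. Lies in any of the three slots, front end 8-13 mm inside the rack's front, top 36 mm above the bench, 1.5 mm play each side. Underside slippery, top grips a fingertip: pressed with 8-20 N it follows.
- blue_plate_center (a point): Centre of a like plate with blue dots, in another slot; to be left alone.
- green_plate_center (a point): Centre of a like plate with green dots, in another slot; to be left alone.
- holder_seat (a point): Centre of the stone holder's flat rubber seat, 24 mm above the bench. Fixed narrow black bar along its x, 178 mm long, 36 wide (44 at its 4 mm high feet): a 50 mm plate overhangs 7 mm each side. Grey end stops rise 6 mm above the seat, 162 mm apart inside: 6 mm play at each end of a plate. The plate may lie either way round.
- ball_vise: Heavy round engraver's ball vise, 116 mm across and 96 mm high, beyond the work; origin at the centre of its underside. Leave alone.
- red_tray: Open red plastic tray, 115 x 115 x 18 mm, beyond the work; origin at the centre of its underside. Leave alone.
- graver: Graver with a dark wooden mushroom handle, 31 mm thick, and a steel blade, about 135 mm long in all, lying on two little wooden rests between the rack and the holder, blade towards its +x; origin 62 mm from its handle end, on the bench. Leave alone.
- loupe: Small black loupe, 36 mm across and 30 mm high, beyond the work; origin at the centre of its underside. Leave alone.
- rack_front (a point): Middle of the front (-x) edge of the rack's slot floors, 83 mm before the rack's origin and 26 mm above the bench; same axes as the rack. A plate tips off if pressed down beyond this edge, or if more than about 70 mm of it hangs out past it.
There are look-alikes about, which are no part of the job. Of the things that look like the part that bears red_plate_center, the smallest one is meant.

How it is judged (in metres and radians):
On the way:
1. the red plate has been drawn out, lying level on the rack's floor, until at least 30 mm of it overhangs the rack's front (x of red_plate_center in the frame of rack below -0.038 m and height (world z) of red_plate_center between 0.028 and 0.035 m and angle between red_plate_center's own z axis and vertical below 0.06 rad), for 0.2 s.
At the end, for the whole second after the job is handed in: The red plate lies flat on the holder's seat between the two end stops (not riding on a stop), released and at rest: its centre within 9 mm of the seat's centre line, square with the holder within 0.1 rad, tilted less than 0.025 rad, face up (x of red_plate_center in the frame of holder_seat between -0.0085 and 0.0085 m and y of red_plate_center in the frame of holder_seat between -0.009 and 0.009 m and z of red_plate_center in the frame of holder_seat between 0.003 and 0.0065 m and angle between the x axis of red_plate_center and the x axis of holder_seat, either way round below 0.1 rad and angle between red_plate_center's own z axis and vertical below 0.025 rad); the robot touches nothing.
It fails at once if the red plate is tipped more than about 17 degrees (0.3 rad) (angle between red_plate_center's own z axis and vertical above 0.3 rad).
It fails at once if the blue or green plate is shifted more than 10 mm (distance of any of blue_plate_center, green_plate_center from where it was at the start of the episode above 0.01 m).
It fails at once if the ball vise, tray, graver or loupe is shifted more than 15 mm (distance of any of ball_vise, red_tray, graver, loupe from where it was at the start of the episode above 0.015 m).
It also fails if it takes over 48 s, if anything falls off the work surface, if the arm or the gripper's body presses on something with over 40 N, if the wrist force passes 120 N, or if a joint passes its speed limit or range.

### The arm

A 6-joint arm with a two-finger parallel gripper is mounted at the origin on the work surface. World frame = base frame: x ahead of the robot, y to its left, z up, the work surface at z = 0. Lengths are in m, angles in degrees, forces in N, time in s.
With the tool pointing down it reaches from about 0.35 to 0.875 m from the base axis. Payload 4.2 kg.
Tool frame: the origin (TCP) lies midway between the tips of the shut fingers; the grasp point (between the pads) lies 19 mm behind it; z points along the fingers, y is the line along which they close (so a half turn about z gives the same grasp; the last joint's range is limited). The gripper opens to 87 mm and grips with 3 to 60 N. Pads are 19 mm wide; open, the fingers measure 117 mm over their backs; the gripper's body (75 mm by 190 mm) begins 51 mm behind the grasp point.
Start: joints at [-56.803, 22.042, 0.453, 0, -68.411, -14.817], TCP at [0.197, -0.593, 0.223] pointing down, gripper open.
Joint ranges: [-179.83, 179.83], [-69.29, 118.12], [-61.27, 80.66], [-181.25, 117.63], [-171.15, -9.14], [-177.46, 177.46]. Speed limits (degrees/s): [159.86, 159.86, 180, 180, 180, 180].

### API

Orientations are given as [roll, pitch, yaw] about the fixed x, y, z axes, in that order (R = Rz(yaw) Ry(pitch) Rx(roll)).
In Python, from workcell import env gives the robot as it stands. The module is installed in compiled form; this text tells all that it offers. Calls block until the motion is done:
- env.goto(position, orientation): joint-space move of the TCP to a pose.
- env.move_straight(position, rotation=None, rate=0.15, force_limit=None): straight line of the TCP; rotation=None keeps the orientation; rate is the mean speed in m/s. With force_limit (N) it stops when the force on the tool has changed by that much, and returns True; else False.
- env.set_joints(angles): joint-space move.
- env.gripper_to(opening, grasp_force=None): opening from 0.0 (shut) to 1.0 (fully open); grasp_force is the grip in N (None keeps the last); returns when the fingers have stopped.
- env.dwell(seconds).
- env.inverse_kinematics(position, orientation): joint angles nearest the present ones, or None.
- env.read_state(): the state.
- env.grab_frame(name): name is "scene" or "top" or "wrist"; returns a dict with "image" (480x640x3 uint8, blue, green, red), "fx", "fy", "cx", "cy" (pixels), "position" and "orientation" of the camera in the world. Camera axes: x right, y up, looking along -z (the intrinsics and any distortion apply to the point x, -y, -z); pixel columns grow to the right and rows downward; lengths in m; the calibration is good to about 2 mm. A picture is of the moment at which its call begins. There is no depth.
A pose or a line that the arm cannot do raises env.Unreachable and nothing moves.
- env.close_job(): hands the job in; it is judged then, once.
Trained networks look in a picture, given as the dict that the camera call returned (one of the last four; its "shot" number tells which), for a name from the list of things; names that differ only in an ending like _2 or _b are one class to them, and where a whole thing is asked for, a point or a joint stands for the part that bears it (a point fixed in the world has none). Each returns a list of dicts, best first, with "score" (0 to 1); they miss things now and then, are a little off and sometimes report something else, mostly with a low value. They report only what shows in the picture. A call takes as long as a camera call. They do not tell look-alikes from the thing itself.
- env.search_frame(picture, thing): "xyz" ([x, y, z] in m, in world coordinates, good to about 4 mm: the middle of the surface that is visible of it).
- env.trace(picture, thing): "mask" (480x640 bool, what is visible of it).
The state is a dict: "clock": time; "joint_positions": joint angles; "qvel": joint speeds; "joint_torque": joint torques, N m; "position": TCP position; "tool_rot": TCP orientation; "force": force on the tool from outside, world axes, zero at the start; "wrist_torque": the same for the moment, N m; "opening": opening from 0.0 (shut) to 1.0 (fully open); "finger_force": force on a finger pad.
Only numpy, scipy, OpenCV 4.12 (cv2) and the standard library are available. Lean on these libraries where they do the work, as an engineer would, in place of code of your own. Each camera call takes 0.05 s, during which the arm holds its last target. There are 200 camera calls.

## Working session

There is one attempt and no reset: what is moved stays moved. The work goes in short steps, each a Python script; the robot and the scene stay as the last script left them, time stands still between calls to the robot, and variables do not carry over. Pictures are saved under pics/ and viewed, at most 13 in all, crops included, and the job is handed in when it is done.

```bash
mkdir -p pics; cat > h.py <<'E'
import numpy as np,cv2
from scipy.spatial.transform import Rotation as R
from workcell import env
def cam(p):
    return np.array(p["position"]),R.from_euler('xyz',p["orientation"],degrees=True).as_matrix()
def ray(p,u,v):
    c,M=cam(p); d=M@np.array([(u-p["cx"])/p["fx"],-(v-p["cy"])/p["fy"],-1]); return c,d
def atz(p,u,v,z):
    c,d=ray(p,u,v); return c+d*(z-c[2])/d[2]
def proj(p,X):
    c,M=cam(p); q=M.T@(np.array(X)-c); return p["cx"]+p["fx"]*q[0]/-q[2], p["cy"]+p["fy"]*q[1]/q[2]
E
python3 - <<'E'
from h import *
for n in ("scene","top"):
    p=env.grab_frame(n); cv2.imwrite(f"pics/{n}.png",p["image"])
    print(n,{k:v for k,v in p.items() if k!="image"})
    for t in ("rack","red_plate_center","blue_plate_center","green_plate_center","holder_seat","graver","ball_vise","loupe","red_tray"):
        print(t,[(np.round(r["xyz"],3).tolist(),round(r["score"],2),np.round(proj(p,r["xyz"])).tolist()) for r in env.search_frame(p,t)[:4]])
E
```

```text
scene {'fx': 564.1607856482545, 'fy': 564.1607856482545, 'cx': 308.4369650041045, 'cy': 237.9482116223634, 'position': array([1.20589928, 0.28050892, 0.7676478 ]), 'orientation': array([ 45.69464665,  -0.18281296, 114.28346758]), 'shot': 1}
rack [([0.634, -0.18, 0.031], 0.62, [205.0, 255.0])]
red_plate_center [([0.36, 0.122, 0.017], 0.92, [409.0, 215.0]), ([0.567, -0.145, 0.036], 0.79, [240.0, 235.0]), ([0.312, -0.276, 0.012], 0.68, [246.0, 154.0])]
blue_plate_center [([0.57, -0.199, 0.037], 0.71, [214.0, 227.0])]
green_plate_center [([0.584, -0.261, 0.035], 0.6, [183.0, 224.0])]
holder_seat [([0.606, 0.202, 0.025], 0.62, [413.0, 315.0])]
graver [([0.558, 0.001, 0.022], 0.76, [313.0, 260.0])]
ball_vise [([0.822, 0.138, 0.074], 0.94, [327.0, 391.0])]
loupe [([0.766, -0.226, 0.022], 0.87, [141.0, 301.0]), ([0.636, -0.181, 0.031], 0.16, [204.0, 255.0])]
red_tray [([0.788, -0.05, 0.002], 0.78, [226.0, 355.0])]
top {'fx': 497.90991600134737, 'fy': 497.90991600134737, 'cx': 318.44880030666206, 'cy': 241.8217823881949, 'position': array([ 0.46186998, -0.00342731,  1.05761041]), 'orientation': array([  4.40201387,   0.32423278, -89.66309857]), 'shot': 2}
rack [([0.578, -0.192, 0.033], 0.62, [413.0, 224.0])]
red_plate_center [([0.554, -0.143, 0.032], 0.8, [389.0, 236.0]), ([0.35, 0.11, 0.012], 0.73, [266.0, 334.0]), ([0.299, -0.293, 0.014], 0.59, [461.0, 360.0]), ([0.79, -0.052, 0.007], 0.18, [345.0, 128.0])]
blue_plate_center [([0.566, -0.211, 0.037], 0.78, [423.0, 230.0])]
green_plate_center [([0.57, -0.268, 0.036], 0.66, [450.0, 228.0])]
holder_seat [([0.592, 0.194, 0.026], 0.64, [227.0, 217.0])]
graver [([0.555, -0.005, 0.021], 0.95, [322.0, 235.0])]
ball_vise [([0.78, 0.12, 0.076], 0.87, [261.0, 121.0])]
loupe [([0.762, -0.226, 0.024], 0.78, [427.0, 138.0]), ([0.578, -0.191, 0.029], 0.21, [412.0, 224.0])]
red_tray []
```

View pics/top.png

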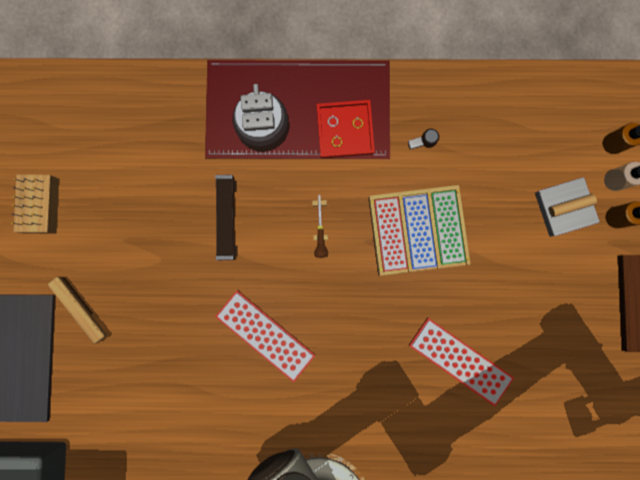

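View pics/scene.png

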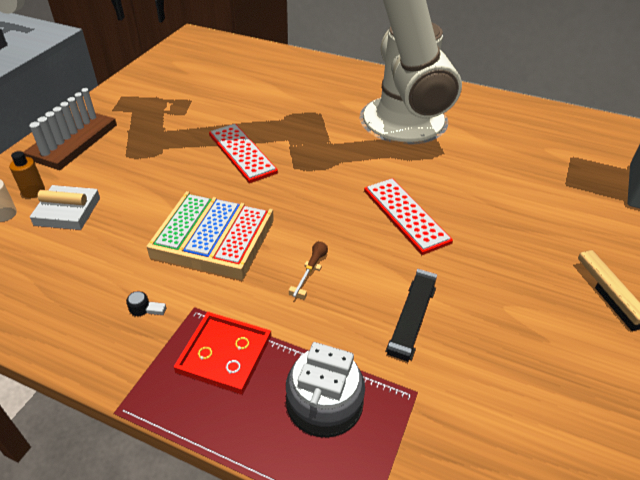

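Top view: the candidates are the red plate in the rack at (391,234), the loose one at (266,334) and the loose one at (461,360). The loose ones are bigger, so I choose the one in the rack's left slot. The holder is at (226,217) and the rack front faces the robot at (425,270). Next I check from near.

```bash
python3 - <<'E'
from h import *
import pickle
s=env.read_state(); print(s["clock"],s["tool_rot"],s["opening"])
out=[]
for i,(pos,t) in enumerate([((0.50,-0.17,0.30),"red_plate_center"),((0.50,-0.10,0.27),"red_plate_center"),((0.52,0.16,0.27),"holder_seat"),((0.52,0.24,0.30),"holder_seat")]):
    env.goto(pos,[180,0,6 if i<2 else 0])
    env.dwell(0.2)
    p=env.grab_frame("wrist"); cv2.imwrite(f"pics/w{i}.png",p["image"])
    r=env.search_frame(p,t)
    print(i,np.round(p["position"],3),np.round(p["orientation"],1),[(np.round(a["xyz"],3).tolist(),round(a["score"],2),np.round(proj(p,a["xyz"])).tolist()) for a in r[:3]])
    m=[a["mask"] for a in env.trace(p,t)[:3]]
    for k in m:
        c=max(cv2.findContours(k.astype(np.uint8),0,2)[0],key=cv2.contourArea); print("  ",np.round(cv2.boxPoints(cv2.minAreaRect(c))).tolist())
    out.append((p,m))
pickle.dump(out,open("w.pkl","wb")); s=env.read_state(); print(s["clock"],s["joint_positions"],s["force"])
cv2.imwrite("pics/w02.png",cv2.resize(np.hstack([out[0][0]["image"],out[3][0]["image"]]),(800,300)))
E
```

```text
1.0 [-1.79997053e+02  5.48780290e-04 -1.61617153e+02] 0.9989380489127819
0 [ 0.573 -0.163  0.461] [-15.5   0.  -84.1] [([0.39, 0.15, 0.012], 0.85, [53.0, 260.0]), ([0.56, -0.145, 0.035], 0.75, [299.0, 147.0]), ([0.293, -0.291, 0.012], 0.65, [390.0, 359.0])]
   [[348.0, 384.0], [349.0, 350.0], [445.0, 352.0], [444.0, 386.0]]
   [[-1.0, 256.0], [33.0, 213.0], [118.0, 281.0], [84.0, 324.0]]
   [[157.0, 52.0], [189.0, 51.0], [193.0, 175.0], [161.0, 176.0]]
1 [ 0.573 -0.093  0.432] [-15.4  -0.  -84.1] [([0.31, -0.249, 0.014], 0.77, [418.0, 364.0]), ([0.56, -0.144, 0.038], 0.74, [365.0, 155.0]), ([0.391, 0.146, 0.011], 0.66, [100.0, 274.0])]
   [[341.0, 77.0], [391.0, 77.0], [391.0, 226.0], [341.0, 226.0]]
   [[380.0, 353.0], [400.0, 329.0], [459.0, 378.0], [439.0, 402.0]]
   [[39.0, 270.0], [76.0, 224.0], [173.0, 304.0], [136.0, 350.0]]
2 [0.593 0.159 0.431] [-15.4   0.  -90.2] [([0.6, 0.202, 0.023], 0.8, [275.0, 129.0])]
   [[556.0, 80.0], [639.0, 80.0], [639.0, 247.0], [556.0, 247.0]]
3 [0.593 0.239 0.461] [-15.5  -0.  -90.1] [([0.599, 0.206, 0.025], 0.61, [347.0, 130.0])]
6.15 [ 4.09133174e+01  1.43824298e+01  4.62520527e-01  2.17457555e-03
 -7.61041030e+01  4.90246696e+01] [ 0.14631667 -1.31646917  0.3189148 ]
```

View pics/w1.png

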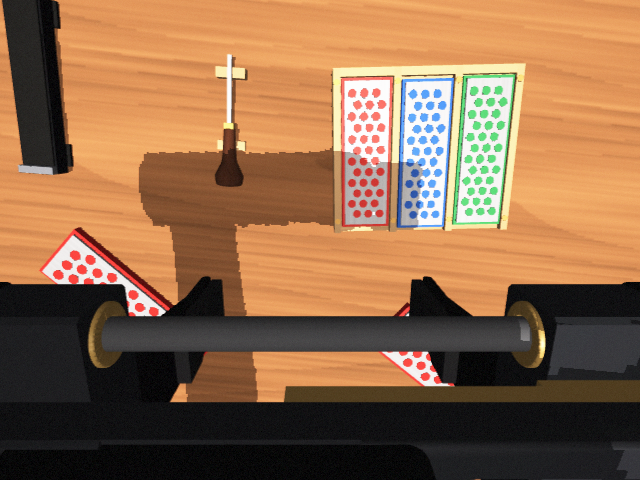

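View pics/w3.png

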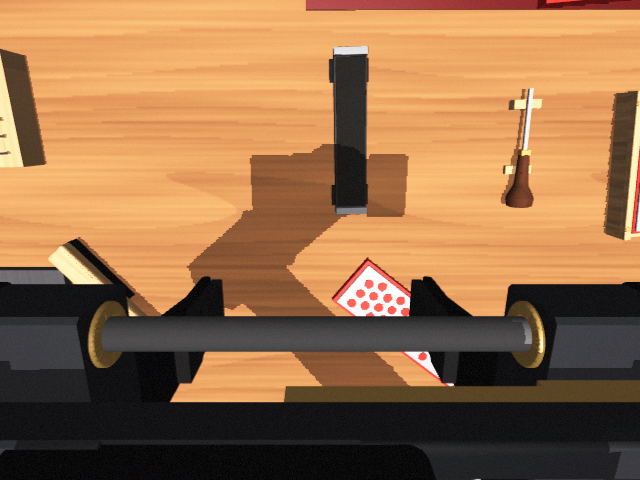

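The wrist view confirms the choice: the red plate is in the rack's left slot at (367,152), and its front end near (367,227) faces the robot. The holder in w3 has its far stop at (350,50) and near stop at (352,210). Next I extract corners from both views.

```bash
python3 - <<'E'
from h import *
import pickle
o=pickle.load(open("w.pkl","rb"))
def tri(ps,uv):
    A=0;b=0
    for p,(u,v) in zip(ps,uv):
        c,d=ray(p,u,v); d/=np.linalg.norm(d); P=np.eye(3)-np.outer(d,d); A=A+P; b=b+P@c
    return np.linalg.solve(A,b)
qs=[]
for i,(x0,x1,y0,y1) in ((0,(270,331,45,225)),(1,(336,397,70,235))):
    im=o[i][0]["image"]; f=im.astype(int)
    m=((f[...,2]>60)&(f[...,1]<.5*f[...,2])&(f[...,0]<.6*f[...,2])).astype(np.uint8)
    z=np.zeros_like(m); z[y0:y1,x0:x1]=m[y0:y1,x0:x1]
    n,l,st,_=cv2.connectedComponentsWithStats(z,connectivity=8); k=1+np.argmax(st[1:,2]*st[1:,3]); 
    h=cv2.convexHull(np.argwhere(l==k)[:,::-1].astype(np.int32))
    q=cv2.approxPolyN(h,4,ensure_convex=True).reshape(4,2).astype(float)
    s=q[np.argsort(q[:,1])]; q=np.array([*s[:2][np.argsort(s[:2,0])],*s[2:][np.argsort(s[2:,0])]]) # TL TR BL BR
    qs.append(q); print(i,q.tolist()); print(np.round([atz(o[i][0],*c,.036) for c in q],4).tolist())
T=np.array([tri([o[0][0],o[1][0]],(qs[0][k],qs[1][k])) for k in range(4)]); print(np.round(T,4).tolist(),T.mean(0))
def crop(i,x,y,w,h): return cv2.resize(o[i][0]["image"][y:y+h,x:x+w],None,fx=3,fy=3,interpolation=cv2.INTER_NEAREST)
for i,q in enumerate(qs): cv2.polylines(o[i][0]["image"],[q.astype(np.int32)],True,(0,255,0))
cv2.imwrite("pics/c1.png",np.hstack([crop(0,265,40,70,190),crop(1,333,65,70,190),crop(2,240,30,60,190),crop(3,320,35,60,190)]))
E
```

```text
0 [[277.0, 143.0], [323.0, 148.0], [280.0, 213.0], [323.0, 213.0]]
[[0.561, -0.1208, 0.036], [0.5609, -0.1713, 0.036], [0.4839, -0.13, 0.036], [0.4889, -0.179, 0.036]]
1 [[342.0, 151.0], [390.0, 154.0], [342.0, 227.0], [388.0, 225.0]]
[[0.5616, -0.1205, 0.036], [0.5637, -0.1697, 0.036], [0.4824, -0.1301, 0.036], [0.4897, -0.1791, 0.036]]
[[0.5613, -0.1206, 0.0343], [0.5621, -0.1714, 0.0277], [0.4835, -0.13, 0.0374], [0.4893, -0.179, 0.0362]] [ 0.52403833 -0.1502455   0.03391151]
```

View pics/c1.png

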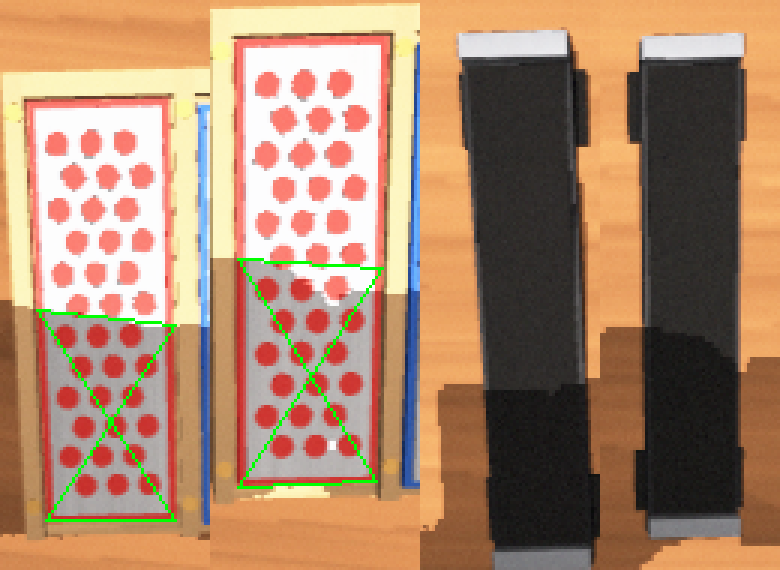

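The crop shows the red plate snug in the left slot. The automatic quad only caught the shaded part (threshold too strict), so I take the corners read off the crop instead.

```bash
python3 - <<'E'
from h import *
import pickle
P=[x[0] for x in pickle.load(open("w.pkl","rb"))]
def tri(ps,uv):
    A=0;b=0
    for p,(u,v) in zip(ps,uv):
        c,d=ray(p,u,v); d/=np.linalg.norm(d); Q=np.eye(3)-np.outer(d,d); A=A+Q; b=b+Q@c
    return np.linalg.solve(A,b)
def rep(a,A,b,B,z):
    for p,q in((P[a],A),(P[b],B)):
        X=np.array([atz(p,*c,z) for c in q]); print(np.round(X[:,:2],4).tolist(),"c",np.round(X.mean(0),4),"len",np.linalg.norm((X[0]+X[1]-X[2]-X[3])/2).round(4),"wid",np.linalg.norm(X[0]-X[1]).round(4),"yaw",np.degrees(np.arctan2(*((X[0]+X[1]-X[2]-X[3])[1::-1]))).round(2))
    T=np.array([tri((P[a],P[b]),u) for u in zip(A,B)]); print("tri",np.round(T,4).tolist(),T.mean(0).round(4))
rep(0,[(274.3,74),(321,73.7),(280.7,213.3),(323.3,213)],1,[(341.3,77.3),(393.3,77.3),(342.7,227.3),(388,225.5)],.036)
rep(2,[(253.3,48),(290,47.5),(265,213.3),(297.7,212.7)],3,[(334,53.7),(368.3,52.8),(336,207.7),(367,207.3)],.030)
s=env.read_state(); print(s["clock"],s["position"])
E
```

```text
[[0.6302, -0.1128], [0.6354, -0.1611], [0.4836, -0.1308], [0.4889, -0.1793]] c [ 0.5595 -0.146   0.036 ] len 0.1476 wid 0.0487 yaw 7.04
[[0.6309, -0.1114], [0.6361, -0.1617], [0.4822, -0.1309], [0.4891, -0.1791]] c [ 0.5596 -0.1458  0.036 ] len 0.1489 wid 0.0506 yaw 7.1
tri [[0.6317, -0.1118, 0.0281], [0.6352, -0.1611, 0.0395], [0.4832, -0.1308, 0.0372], [0.4888, -0.1794, 0.0349]] [ 0.5597 -0.1458  0.0349]
[[0.6758, 0.2197], [0.6761, 0.1841], [0.5131, 0.2147], [0.5136, 0.1793]] c [0.5947 0.1995 0.03  ] len 0.1627 wid 0.0355 yaw 1.71
[[0.6755, 0.2204], [0.6763, 0.1847], [0.5129, 0.2164], [0.5133, 0.1806]] c [0.5945 0.2005 0.03  ] len 0.1628 wid 0.0357 yaw 1.42
tri [[0.6764, 0.2202, 0.0264], [0.6768, 0.1843, 0.0271], [0.5113, 0.216, 0.0212], [0.5122, 0.1797, 0.0233]] [0.5941 0.2    0.0245]
6.15 [0.51999882 0.23917455 0.29986914]
```

Plate centre is (0.5596, -0.1459) with yaw about 7°, top about 35–36 mm. Holder seat is (0.5945, 0.200) with yaw about 1.4°. I'll press 28 mm behind the plate's centre and draw it out.

```bash
cat >> h.py <<'E'
C=np.array([0.5596,-0.1459]); YAW=7.0
U=np.array([np.cos(np.radians(YAW)),np.sin(np.radians(YAW))])
H=np.array([0.5945,0.2000]); HY=1.4
E
python3 - <<'E'
from h import *
O=[180,0,YAW]; a=C+28*U/1000
env.gripper_to(0.0)
env.goto([*a,0.10],O)
f0=env.read_state()["force"].copy()
env.move_straight([*a,0.045],rate=0.1)
print(env.move_straight([*a,0.028],rate=0.01,force_limit=13))
s=env.read_state(); z=s["position"][2]; print(s["clock"],s["position"],s["force"]-f0)
for d in (10,25):
    b=a-d*U/1000; env.move_straight([*b,z],rate=0.03)
    s=env.read_state(); print(d,s["position"],(s["force"]-f0).round(1),s["clock"])
p=env.grab_frame("top"); cv2.imwrite("pics/t2.png",cv2.resize(p["image"][170:300,330:500],None,fx=4,fy=4))
np.save("z.npy",[z,*f0])
E
```

```text
True
11.0 [ 0.5875167  -0.14260933  0.03646719] [-0.66166846  1.0049896   3.48432467]
10 [ 0.57654627 -0.14378157  0.03648882] [-1.4  0.5  4.1] 11.4667
25 [ 0.56182891 -0.14563943  0.03647509] [-1.9  0.7  4.2] 12.1167
```

View pics/t2.png

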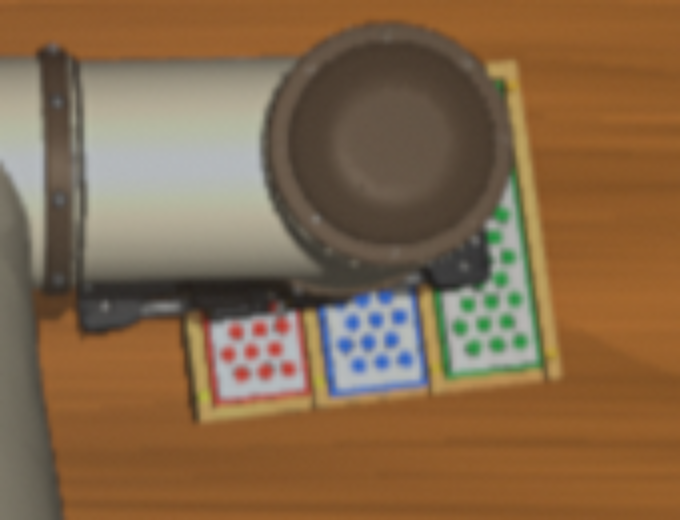

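The plate hasn't moved: its front is still inside the rack at (262,400), because only about 4 N remained after the stop. I'll lift, go back and press to a true steady 13 N.

```bash
python3 - <<'E'
from h import *
z0=np.load("z.npy")[0]; a=C+28*U/1000
b=a-25*U/1000
env.move_straight([*b,.045],rate=0.1); env.move_straight([*a,.045],rate=0.1)
env.dwell(0.1); f0=env.read_state()["force"].copy()
z=z0+.0005; env.move_straight([*a,z],rate=0.05)
def F(): return env.read_state()["force"]-f0
for i in range(20):
    f=F()[2]
    if f>12: break
    z-=.0003 if f>4 else .0006
    env.move_straight([*a,z],rate=0.02); env.dwell(.05)
s=env.read_state(); print(z,s["position"],F().round(1),s["clock"])
for d in (4,8,12,16,20):
    env.move_straight([*(a-d*U/1000),z],rate=0.03)
    f=F(); print(d,z.round(4),f.round(1))
    if f[2]<10: z-=.0003
    if f[2]>17: z+=.0003
np.save("z.npy",[z,*f0])
p=env.grab_frame("top"); cv2.imwrite("pics/t3.png",cv2.resize(p["image"][170:300,330:500],None,fx=4,fy=4)); print(env.read_state()["clock"])
E
```

```text
0.03426719464489555 [ 0.58780957 -0.14275232  0.03642279] [-4.9  2.5 12.2] 15.325
4 0.0343 [0.5 2.  8.6]
8 0.034 [1.2 2.3 8.4]
12 0.0337 [1.7 1.7 9.4]
16 0.0334 [1.4 0.8 9.9]
20 0.0331 [ 2.5  1.7 10.1]
16.7917
```

View pics/t3.png

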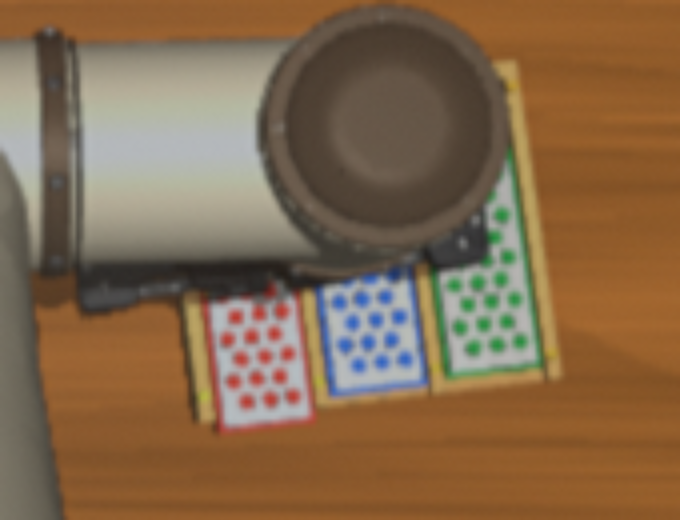

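It follows now: the front edge is at (267,428), about 13 mm drawn. I'll continue with a little more force.

```bash
python3 - <<'E'
from h import *
z,*f0=np.load("z.npy"); f0=np.array(f0); a=C+28*U/1000
z-=.0004
for d in range(25,61,5):
    env.move_straight([*(a-d*U/1000),z],rate=0.04)
    s=env.read_state(); f=s["force"]-f0; print(d,round(z,4),f.round(1),s["position"].round(4))
    if f[2]<13: z-=.0004
    if f[2]>16: z+=.0003
np.save("z.npy",[z,*f0])
p=env.grab_frame("top"); cv2.imwrite("pics/t4.png",cv2.resize(p["image"][170:300,330:500],None,fx=4,fy=4)); print(env.read_state()["clock"])
E
```

```text
25 0.0327 [ 1.9  1.3 11.6] [ 0.5683 -0.1458  0.0364]
30 0.0323 [ 3.5  1.2 12.6] [ 0.5639 -0.1465  0.0364]
35 0.0319 [ 2.1  1.  13.7] [ 0.5595 -0.1471  0.0364]
40 0.0319 [ 2.8  1.3 14.3] [ 0.5545 -0.1477  0.0364]
45 0.0319 [ 3.5  1.9 14.8] [ 0.5496 -0.1484  0.0364]
50 0.0319 [ 2.   2.3 14.9] [ 0.5447 -0.149   0.0364]
55 0.0319 [ 2.6 -0.1 16.4] [ 0.5398 -0.1496  0.0364]
60 0.0322 [ 2.9  1.  14.3] [ 0.5344 -0.1502  0.0364]
19.0417
```

View pics/t4.png

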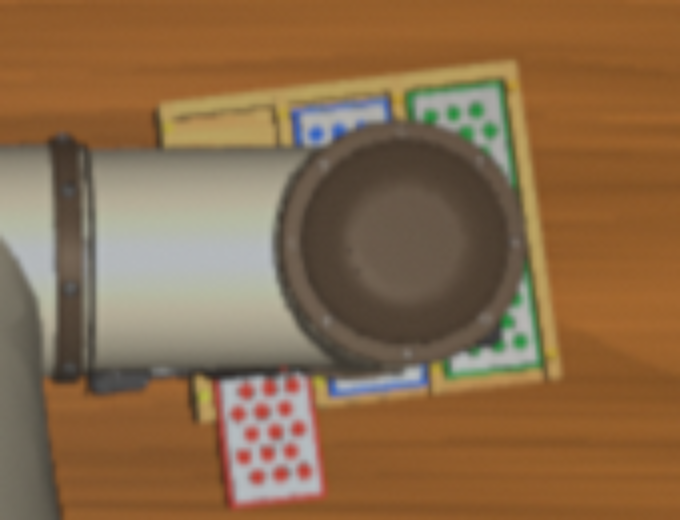

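The overhang is about 43 mm (front edge at (277,500), rack front at about y = 415). Another 15 mm, then lift off and look with the wrist camera.

```bash
python3 - <<'E'
from h import *
z,*f0=np.load("z.npy"); f0=np.array(f0); a=C+28*U/1000
for d in (65,70,75):
    env.move_straight([*(a-d*U/1000),z],rate=0.04)
    s=env.read_state(); print(d,(s["force"]-f0).round(1),s["position"].round(4))
x=s["position"]
env.dwell(.1)
env.move_straight([x[0],x[1],.037],rate=.02); env.move_straight([x[0],x[1],.10],rate=0.15)
env.gripper_to(1.0)
env.goto([.42,-.157,.22],[180,0,YAW]); env.dwell(.15)
p=env.grab_frame("wrist"); 
import pickle; pickle.dump(p,open("p5.pkl","wb"))
cv2.imwrite("pics/w5.png",p["image"]); print(env.read_state()["clock"], [(np.round(r["xyz"],4),r["score"]) for r in env.search_frame(p,"red_plate_center")])
E
```

```text
65 [ 2.4  0.8 14.6] [ 0.5296 -0.1508  0.0364]
70 [ 2.5  0.9 15.3] [ 0.5247 -0.1514  0.0364]
75 [ 1.9  2.  15.2] [ 0.5198 -0.152   0.0364]
23.4917 [(array([ 0.3407, -0.2355,  0.0143]), 0.97), (array([0.3531, 0.1059, 0.0128]), 0.96), (array([ 0.4948, -0.1542,  0.0382]), 0.61)]
```

View pics/w5.png

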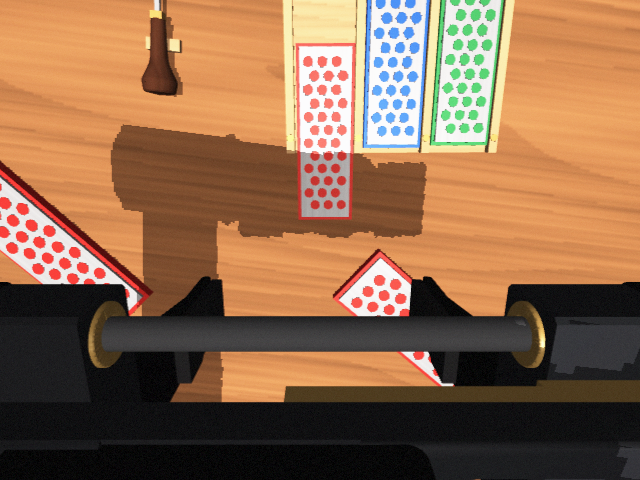

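The plate lies level and straight: far edge y≈44, near edge y≈218, rack front at y≈151, so about 58 mm overhang. Next: grip just ahead of the rack and lift.

```bash
python3 - <<'E'
from h import *
import pickle; p=pickle.load(open("p5.pkl","rb"))
X=np.array([atz(p,u,v,.036)[:2] for u,v in((296,44),(354,44),(300,219),(351,217.5))]); c=X.mean(0)
ax=(X[0]+X[1]-X[2]-X[3])/2; L=np.linalg.norm(ax); u=ax/L; yaw=np.degrees(np.arctan2(u[1],u[0]))
r=np.array([atz(p,290,151,.034)[:2],atz(p,497,151,.034)[:2]]); n=np.array([r[0]-r[1]])[0]
# rack front along the plate's axis
e=np.linalg.solve(np.c_[u,-(r[1]-r[0])],r[0]-c)[0]
print("c",c,"L",L,"W",np.linalg.norm(X[0]-X[1]),np.linalg.norm(X[2]-X[3]),"yaw",yaw,"edge s",e)
g=e-.0145; G=c+g*u; print("G",G,g)
O=[180,0,YAW]
env.move_straight([*G,.10],rotation=O,rate=.15)
env.move_straight([*G,.0135],rate=.1,force_limit=8)
print(env.read_state()["position"])
env.gripper_to(0.3,grasp_force=40); s=env.read_state(); print(s["opening"],s["finger_force"],s["clock"])
if s["finger_force"]>10 if np.isscalar(s["finger_force"]) else True:
    env.move_straight([*G,.045],rate=.04); env.dwell(.1)
    q=env.grab_frame("scene"); cv2.imwrite("pics/s6.png",cv2.resize(q["image"][120:300,140:380],None,fx=3,fy=3))
s=env.read_state(); print(s["opening"],s["force"],s["wrist_torque"],s["clock"]); np.save("g.npy",[*G,g])
E
```

```text
c [ 0.4929186  -0.15539956] L 0.1467700438991181 W 0.04781455127158144 0.047405958402775714 yaw 7.467152672046902 edge s -0.012602242627212282
G [ 0.46604619 -0.1589217 ] -0.02710224262721228
[ 0.46657768 -0.1589498   0.0140579 ]
0.5699047455630629 39.99762564897537 26.2917
0.5665114042670424 [-0.05128897  0.14619303 -2.50391512] [-0.07658107  0.18411148  0.01773408] 27.3833
```

View pics/s6.png

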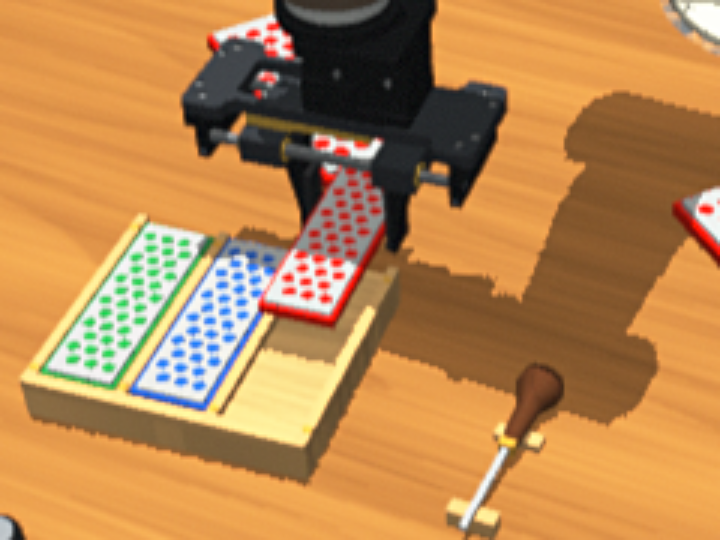

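The plate is held level by its long edges and clear of the rack. Carrying it to the holder.

```bash
python3 - <<'E'
from h import *
g=-.0266; uh=np.array([np.cos(np.radians(HY)),np.sin(np.radians(HY))]); T=H+g*uh
G=np.load("g.npy")[:2]
env.move_straight([*G,.12],rate=.12)
env.move_straight([*T,.12],rotation=[180,0,HY+YAW-7.3],rate=.14)
env.move_straight([*T,.045],rate=.1); env.dwell(.15)
s=env.read_state(); print(s["opening"],s["position"],T,s["tool_rot"],s["clock"])
ps=[env.grab_frame(n) for n in("scene","wrist")]
import pickle; pickle.dump(ps,open("p7.pkl","wb"))
a=cv2.resize(ps[0]["image"][200:380,340:500],(480,540)); b=cv2.resize(ps[1]["image"][0:270,240:400],(320,540))
cv2.imwrite("pics/s7.png",np.hstack([a,b]))
E
```

```text
0.5670852523506578 [0.56843142 0.19968454 0.04590849] [0.56790794 0.1993501 ] [-1.79946027e+02 -9.15208719e-02  1.10430242e+00] 32.0167
```

View pics/s7.png

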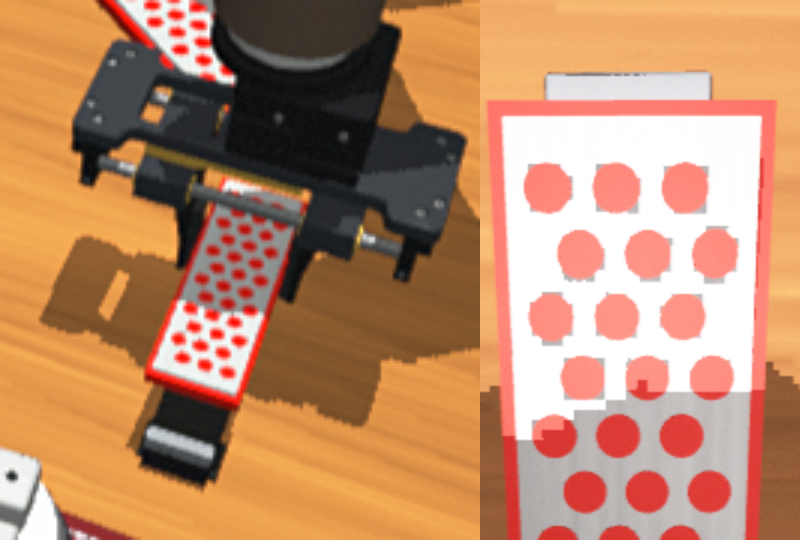

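The plate is over the holder and level. Its far edge is at wrist pixels (244..388, 50) and the stop's outer edge at (274..355.5, 36). I compute the residual from these.

```bash
python3 - <<'E'
from h import *
import pickle; p=pickle.load(open("p7.pkl","rb"))[1]
for n,z,A in(("plate",.0679,((244,50),(388,50))),("stop",.030,((274,36),(355.5,36)))):
    X=np.array([atz(p,*q,z)[:2] for q in A]); print(n,X.round(4).tolist(),X.mean(0).round(4),np.linalg.norm(X[0]-X[1]).round(4), "yaw",np.degrees(np.arctan2((X[1]-X[0])[0],-(X[1]-X[0])[1])).round(2))
print("expected far plate edge",H+.075*np.array([1,.0244]),"far stop outer",H+.089*np.array([1,.0244]))
E
```

```text
plate [[0.6689, 0.2262], [0.6698, 0.1778]] [0.6693 0.202 ] 0.0484 yaw 1.02
stop [[0.6821, 0.2201], [0.6827, 0.1855]] [0.6824 0.2028] 0.0346 yaw 1.02
expected far plate edge [0.6695  0.20183] far stop outer [0.6835    0.2021716]
```

Plate and stop agree with the plan to within 1 mm. Lowering and releasing.

```bash
python3 - <<'E'
from h import *
T=np.array([.5675,.1995])
env.move_straight([*T,.018],rate=.06)
print(env.move_straight([*T,.0105],rate=.012,force_limit=5))
s=env.read_state(); print(s["position"],s["force"],s["clock"])
env.gripper_to(0.72); env.dwell(.1); s=env.read_state(); x=s["position"]
env.move_straight([x[0],x[1],.10],rate=.1)
env.goto([.53,.2,.25],[180,0,HY]); env.dwell(.15)
ps=[env.grab_frame(n) for n in("scene","wrist")]
import pickle; pickle.dump(ps,open("p8.pkl","wb")); print(env.read_state()["clock"])
a=cv2.resize(ps[0]["image"][220:380,360:480],(405,540)); b=cv2.resize(ps[1]["image"][10:280,240:430],(380,540))
cv2.imwrite("pics/s8.png",np.hstack([a,b]))
E
```

```text
True
[0.56748228 0.19950991 0.01153725] [0.20119957 0.55055109 4.48333325] 33.2667
35.9083
```

View pics/s8.png

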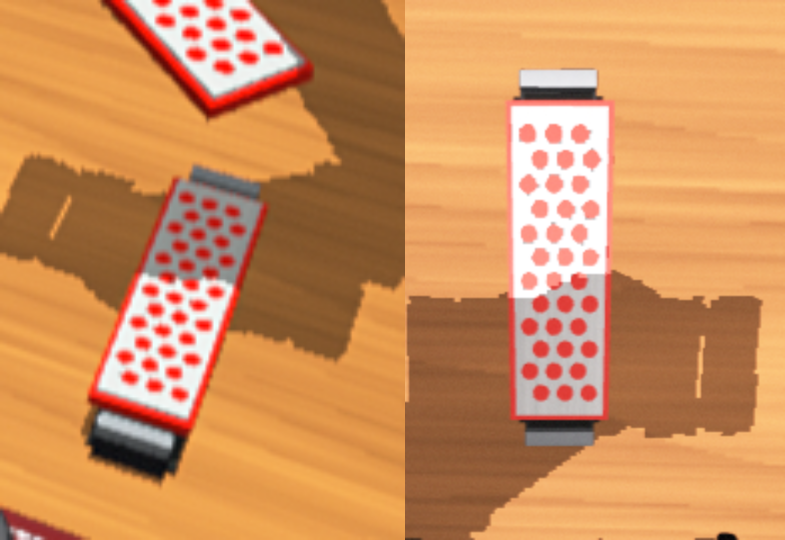

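The plate lies between the stops with a gap at both ends, square and centred (far end 561 against stop 559), and the gripper is clear. Handing in.

```bash
python3 -c "
from h import *
print(env.close_job())"
```

```text
the job is handed in; nothing more can be done
None
```

The job is handed in: the red plate was drawn out to about a 58 mm overhang, lifted by its long edges and laid on the stone holder between the stops, flat and square in the last pictures. No verdict was returned; the blue and green plates and the bench items were not checked again at the end.

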